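# Set a shaft in V-blocks and bring the runout probe to its detent

## Task

Lay the stepped shaft level in the two V-blocks of the runout fixture, its thick part midway between the blocks to within a centimetre, and let go of it. Then take the probe carriage by its black knob and slide it from its parking place along the rail until you feel its ball drop into the notch of the index strip, without running on past the notch or letting the probe touch the shaft, and finish there, still gripping the knob and holding the carriage in the notch for the reading. Leave the other things on the desk where they are.

Things in the scene. Friction and masses are not known exactly. Their poses are not given: they have to be found in the camera images.
- shaft_mid (a point): Centre of the stepped steel shaft, loose; it starts lying on the desk on its thick middle, axis 12 mm up. 150 mm long: the middle 50 mm is 24 mm thick, the two 50 mm ends are 16 mm thick and alike, either way round will do. 0.26 to 0.40 kg. Its y axis runs along the shaft; x and z turn as it rolls. Grasp it across the thick middle.
- fixture: Grey-painted base plate 170 x 360 x 14 mm, fixed to the desk, with two dark V-blocks and a steel rail. Origin under it, 5 mm to -x of the plate's middle. y: along rail, grooves and the plate's long side; z up. The V grooves are at x = -0.035, the index strip at 0.014, the rail at 0.056, the knob at 0.068.
- seat (a point): Where the shaft's centre belongs: on the line of the V grooves, half-way between the blocks, 58 mm above the desk; axes as fixture. The blocks are centred 58 mm to either side along y, 18 mm thick, with 90 degree grooves, lips 60 mm above the desk and 26 mm apart. The 16 mm ends lie in the grooves; the thick middle hangs between, 32 mm clear of the plate.
- knob (a point): Centre of the upright black knurled knob on the probe carriage: 24 mm diameter, 28 mm tall, centre 90 mm above the desk, on a 12 mm stem; the carriage's top is 38 mm below it. A 30 mm wide upright, top 106 mm above the desk, stands to -x of it, its near face 31 mm from the knob's axis. Axes as fixture. It moves only along y.
- probe_tip (a point): Lower end of the upright 12 mm probe that an arm (16 mm wide, 92 to 104 mm above the desk) on the carriage's upright holds over the V grooves, level with the knob along y. 72.5 mm above the desk: 2.5 mm over the seated shaft's thick middle. The probe's top is 141 mm above the desk.
- carriage (a joint): Slide of the probe carriage, m, along +y of fixture; 0 = half-way between the V-blocks; -0.142 to 0.142. Starts parked at 0.115 to 0.135, beyond the shaft's place. Sliding takes 1 to 2 N; over the last 5 mm the ball draws it into the notch with up to about 5 N; to push it on out takes about 7 N.
- notch (a point): Middle of the only notch, a V 10 mm wide and 5 mm deep across the steel index strip (12 mm wide, 330 mm long, top 26 mm above the desk, where the point lies) beside the rail. Axes as fixture. The strip is adjustable: the notch lies up to 10 mm either side of half-way between the V-blocks. The ball is in it when knob and notch are level along y.
- ball (a joint): Spring-loaded 8 mm ball under the carriage, level with knob and probe along y, m: about -0.0006 = riding on top of the index strip, about -0.004 = down in the notch.
- kf_clamp: Bystander: hinged aluminium ring clamp with a wing nut, 88 x 67 x 27 mm, loose on the desk; origin at the middle of its underside.
- grease_tube: Bystander: white tube with a red cap, 128 x 33 x 26 mm, loose on the desk; origin at the middle of its underside.

How it is judged:
On the way:
1. the shaft lies in both V-blocks, let go, while the carriage is still parked (x of shaft_mid in the frame of seat between -0.002 and 0.002 m and y of shaft_mid in the frame of seat between -0.01 and 0.01 m and z of shaft_mid in the frame of seat between -0.002 and 0.002 m and angle between the y axis of shaft_mid and the y axis of seat, either way round below 0.03 rad and contact force between the fingers and shaft below 0.1 N and y of knob in the frame of notch above 0.08 m), for 0.3 s.
At the end, for the whole second after the job is handed in: Shaft seated in both V-blocks: within 2 mm across and in height, 10 mm along, 0.03 rad; at rest, not touched. Carriage at rest within 2 mm of the notch, its ball down in it (below -0.0018), the fingers round the knob (within 15 mm of its axis) gripping it with over 2 N (x of shaft_mid in the frame of seat between -0.002 and 0.002 m and y of shaft_mid in the frame of seat between -0.01 and 0.01 m and z of shaft_mid in the frame of seat between -0.002 and 0.002 m and angle between the y axis of shaft_mid and the y axis of seat, either way round below 0.03 rad and contact force between the fingers and shaft below 0.1 N and linear speed of shaft below 0.02 m/s and y of knob in the frame of notch between -0.002 and 0.002 m and value of joint ball below -0.0018 m and velocity of joint carriage between -0.01 and 0.01 m/s and contact force between the fingers and carriage above 2 N and horizontal distance between the grasp point and knob below 0.015 m); the arm keeps its last pose, push and grip.
It fails at once if the carriage is run more than 10 mm past the notch (y of knob in the frame of notch below -0.01 m).
It fails at once if the probe or carriage strikes the shaft (contact force between carriage and shaft above 1 N).
It fails at once if a bystander is shifted by more than 30 mm (distance of any of kf_clamp, grease_tube from where it was at the start of the episode above 0.03 m).
It also fails if it takes over 67 s, if anything falls off the work surface, if the arm or the gripper's body presses on something with over 40 N, if the wrist force passes 120 N, or if a joint passes its speed limit or range.

## Robot

A 6-joint arm with a two-finger parallel gripper is mounted at the origin on a cart in front of the work surface, level with it; the furniture and walls round the work are solid. World frame = base frame: x ahead of the robot, y to its left, z up, the work surface at z = 0. Lengths are in m, angles in rad, forces in N, time in s.
With the tool pointing down it reaches from about 0.425 to 0.95 m from the base axis. Payload 3.5 kg.
Tool frame: the origin (TCP) lies midway between the tips of the shut fingers; the grasp point (between the pads) lies 19 mm behind it (bot.grip_point_offset is the distance from the TCP to the grasp point, in m); z points along the fingers, y is the line along which they close (so a half turn about z gives the same grasp; the last joint's range is limited). The gripper opens to 85 mm and grips with 20 to 120 N. Pads are 22 mm wide; open, the fingers measure 114 mm over their backs; the gripper's body (76 mm by 85 mm) begins 54 mm behind the grasp point. The pads swing forward as they close: fully open they stand 13 mm farther back than shut.
Start: joints at [-1.281, 0.286, 1.577, -0, 1.279, -0.15], TCP at [0.287, -0.611, 0.231] pointing down, gripper open.
Joint ranges: [-2.77, 2.77], [-0.9, 2.22], [0.21, 2.48], [-1.53, 4.67], [0.24, 2.81], [-2.84, 2.84]. Speed limits (rad/s): [2.79, 2.79, 3.14, 3.14, 3.14, 3.14].

## Interface

Orientations are given as a rotation vector (axis times angle).
In Python, from cell import bot gives the robot as it stands. The module is installed in compiled form; this text tells all that it offers.
- The arm moves only by the tool play_rows, never from a script. Its argument "steps" is a list of rows, each a list of 3 entries, a list of its own where there are three numbers: the shift along the tool's x, y, z in cm, then the turn, a rotation vector about the tool's x, y, z in rad, then the finger opening in cm, from 0 to 8.54. In form: [[[x, y, z], [ax, ay, az], fingers], ...]. A call has 1 to 8 rows; each row is the pose to reach, as a shift and turn from the pose commanded when the call began, along the tool's axes at that moment; what a row does not reach only later rows make up. A row lasts 1/8 s, in which the tool goes at most 62.5 mm and 10.7 degrees, less where a joint would pass 70% of its speed; a pose out of reach is approached as far as the arm can. A call with a gripper value outside its range is refused whole. The fingers move at their own pace and stop on an object; "grip_force" is the grip in N (left out, the last holds). Time passes only in rows, so rows that repeat a pose let the fingers close. It gives the time, the measured TCP pose, the force, the opening and the grip force at its end, in the units of the state.
- bot.get_obs(): the state, without advancing time (a new reading comes with each control period).
- bot.get_image(name): name is "scene" or "top"; returns a dict with "pixels" (400x640x3 uint8, red, green, blue), "K" (3x3 intrinsics, pixels), "k1" (the pictures are not rectified: a ray, as slopes to the right and down, at radius r is drawn at 1 + k1 r^2 times it, then the intrinsics apply), "origin" and "attitude" of the camera in the world. Camera axes: x right, y down, z forward; pixel columns grow to the right and rows downward; lengths in m; the calibration is good to about 2 mm. A picture is of the moment at which its call begins. There is no depth.
- bot.hand_in(): hands the job in; it is judged then, once.
The state is a dict: "time": time; "qpos": joint angles; "qvel": joint speeds; "effort": joint torques, N m; "position": TCP position; "tcp_rot": TCP orientation; "force": force on the tool from outside, world axes, zero at the start; "moment": the same for the moment, N m; "finger_gap": opening from 0.0 (shut) to 1.0 (fully open); "finger_force": force on a finger pad.
Only numpy, scipy, OpenCV 4.12 (cv2) and the standard library are available. Lean on these libraries where they do the work, as an engineer would, in place of code of your own. Each camera call takes 0.05 s, during which the arm holds its last target. There are 200 camera calls.

## Working session

There is one attempt and no reset: what is moved stays moved. The work goes in short steps, Python scripts to look and compute and a tool call to move; the robot and the scene stay as the last step left them, time stands still between calls to the robot, and variables do not carry over. Pictures are saved under pics/ and viewed, at most 10 in all, crops included, and the job is handed in when it is done.

Besides the shell and the picture viewer there is one more tool, called after "Call:" as name(argument=value, ...), one argument or row to a line, values as JSON. play_rows: Moves the arm, as the interface text tells. Its arguments: {"type":"object","properties":{"steps":{"type":"array","items":{"type":"array"}},"grip_force":{"type":"number"}},"required":["steps"]}

```bash
mkdir -p pics; python3 - <<'E'
from cell import bot
import cv2,numpy as np
o=bot.get_obs();print(o)
for n in("scene","top"):
    d=bot.get_image(n);cv2.imwrite(f"pics/{n}0.png",d["pixels"][:,:,::-1]);print(n,d["K"],d["k1"],d["origin"],d["attitude"])
print(bot.grip_point_offset)
E
```

```text
{'time': 0.0, 'qpos': array([-1.28094667e+00,  2.87187607e-01,  1.57817677e+00, -2.50219448e-05,
        1.27861353e+00, -1.49990494e-01]), 'qvel': array([-1.91425707e-03, -7.72583860e-05,  7.66280470e-04,  2.42518284e-04,
        1.66246687e-03,  1.04275315e-03]), 'effort': array([-2.46205118e-04, -4.05986845e+01, -2.92625731e+01, -1.56611059e-04,
        5.91409756e-03,  3.60921874e-06]), 'position': array([ 0.28724749, -0.61009967,  0.22993268]), 'tcp_rot': array([-3.06360407e+00, -6.84835913e-01,  2.99101791e-04]), 'force': array([0.08191721, 0.04751538, 0.91410878]), 'moment': array([0.01923658, 0.00143491, 0.02839445]), 'finger_force': 0.0, 'finger_gap': 1.0056672038616041}
scene [[517.78489289   0.         323.74767615]
 [  0.         517.78489289 194.88918686]
 [  0.           0.           1.        ]] -0.15806178747268973 [-0.25941919  0.60164632  1.06858105] [-1.33062161  2.27088868 -0.89581823]
top [[476.36805275   0.         321.25155004]
 [  0.         476.36805275 201.10491021]
 [  0.           0.           1.        ]] 0.04459678575931071 [0.3921648  0.14687086 1.42052551] [-2.1787664   2.17724764 -0.09693711]
0.0187
```

View pics/scene0.png

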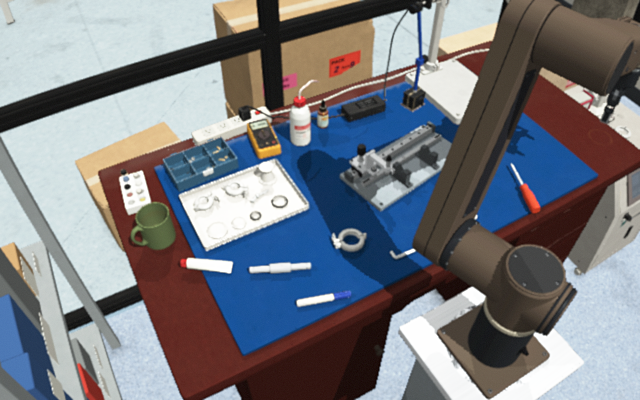

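View pics/top0.png

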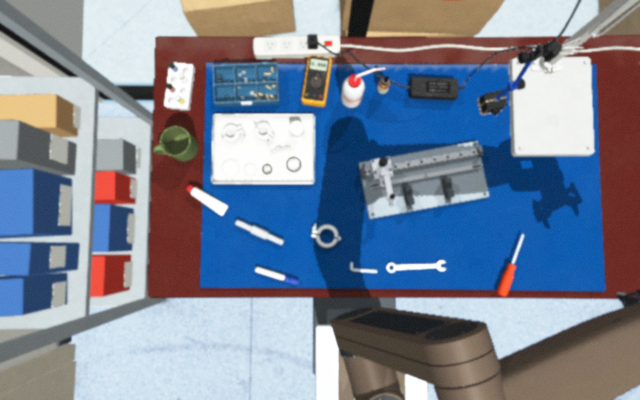

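The scene picture shows the fixture at about (400,165) and the shaft at (280,267). In the top picture the shaft lies at (260,232), the fixture at (425,180) with the carriage at its left end (385,175), the clamp at (325,235) and the tube at (207,200).

```bash
cat > h.py <<'E'
from cell import bot
import cv2,numpy as np
from scipy.spatial.transform import Rotation as R
def cam(n):
    d=bot.get_image(n); d["R"]=R.from_rotvec(d["attitude"]).as_matrix(); return d
def proj(d,P):
    p=(np.atleast_2d(P)-d["origin"])@d["R"]; s=p[:,:2]/p[:,2:]
    s=s*(1+d["k1"]*(s**2).sum(1,keepdims=True)); K=d["K"]
    return s*[K[0,0],K[1,1]]+K[:2,2]
def ray(d,uv):
    K=d["K"]; q=(np.atleast_2d(uv).astype(float)-K[:2,2])/[K[0,0],K[1,1]]; s=q.copy()
    for _ in range(30): s=q/(1+d["k1"]*(s**2).sum(1,keepdims=True))
    return np.c_[s,np.ones(len(s))]@d["R"].T
def onz(d,uv,z):
    r=ray(d,uv); return d["origin"]+r*((z-d["origin"][2])/r[:,2:])
E
python3 - <<'E'
from h import *
d=cam("top");im=d["pixels"]
print(proj(d,bot.get_obs()["position"]))
hsv=cv2.cvtColor(im,cv2.COLOR_RGB2HSV)
m=(hsv[:,:,1]<90).astype(np.uint8)
for name,z,(x0,y0,x1,y1) in(("shaft",.012,(228,212,292,250)),("fix",.007,(345,130,505,230))):
    mm=np.zeros_like(m);mm[y0:y1,x0:x1]=m[y0:y1,x0:x1]
    c=max(cv2.findContours(mm,0,2)[0],key=cv2.contourArea)
    (u,v),wh,a=cv2.minAreaRect(c);b=cv2.boxPoints(((u,v),wh,a))
    P=onz(d,b,z);print(name,(u,v),wh,a,P.round(4).tolist(),onz(d,(u,v),z).round(4),np.linalg.norm(np.diff(P,axis=0),axis=1))
    cc=im[y0:y1,x0:x1,::-1];k=5 if name=="fix" else 5
    cv2.imwrite(f"pics/{name}.png",cv2.resize(cc,None,fx=k,fy=k,interpolation=cv2.INTER_CUBIC))
    if name=="shaft":
        ys,xs=np.nonzero(mm);W=onz(d,np.c_[xs,ys],.012)[:,:2];C=W.mean(0);e=np.linalg.svd(W-C)[2][0] if len(W)<2000 else 0
        print(C,e,np.degrees(np.arctan2(e[1],e[0])),((W-C)@e).min(),((W-C)@e).max())
E
```

```text
[[632.29335828 286.98732639]]
shaft (259.0000305175781, 232.00003051757812) (51.876773834228516, 8.9442720413208) 26.56505012512207 [[0.4456, 0.4018, 0.012], [0.4692, 0.3905, 0.012], [0.4009, 0.253, 0.012], [0.3775, 0.2645, 0.012]] [[0.4232 0.3274 0.012 ]] [0.02621495 0.15352027 0.0261303 ]
[0.42368157 0.32751671] [-0.40598899 -0.91387797] -113.95311715388256 -0.07657565113900566 0.07704810597682185
fix (423.97601318359375, 178.86801147460938) (58.58498764038086, 124.14651489257812) 79.69515228271484 [[0.6356, 0.0348, 0.007], [0.7027, -0.3313, 0.007], [0.5291, -0.3576, 0.007], [0.4626, 0.0047, 0.007]] [[ 0.5821 -0.1627  0.007 ]] [0.37217038 0.17554578 0.36831265]
```

View pics/fix.png

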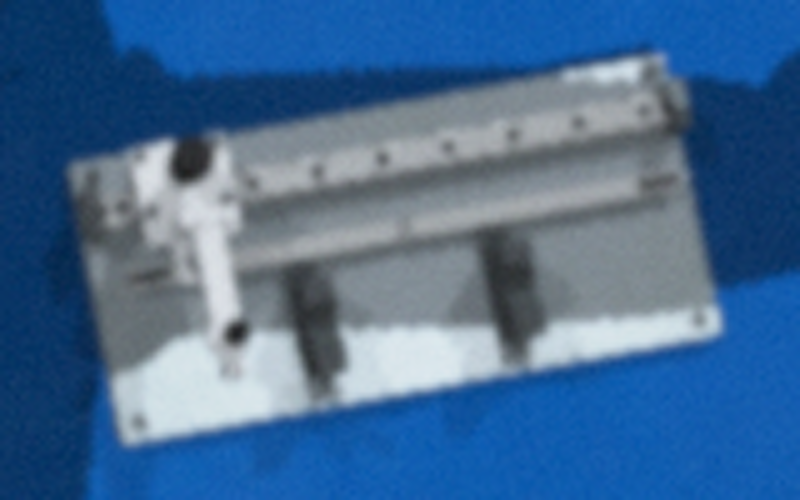

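The crop shows the plate corners at (70,163), (660,55), (722,330) and (122,443). The knob is at (192,158), the probe top at (236,332), the V-blocks at (318,330) and (510,300), and the notch is a faint mark at (405,225).

```bash
python3 - <<'E'
from h import *
d=cam("top");q=lambda *p:np.array(p)/5+[345,130]-.4
C=onz(d,q((70,163),(660,55),(722,330),(122,443)),.014)[:,:2]
print(C,np.linalg.norm(np.diff(C,axis=0),axis=1))
ey=(C[0]-C[1])+(C[3]-C[2]);ey/=np.linalg.norm(ey);ex=np.array([ey[1],-ey[0]])
yaw=np.arctan2(ey[1],ey[0])-np.pi/2
e2=(C[0]-C[3])+(C[1]-C[2]);print("yaw",yaw,np.arctan2(e2[1],e2[0]))
O=C.mean(0)-.005*ex
print("O",O,"seat",O-.035*ex)
f=lambda p,z:np.c_[(onz(d,q(p),z)[:,:2]-O)@ex,(onz(d,q(p),z)[:,:2]-O)@ey].round(4)
print("knob",f((192,155),.104),"probe",f((236,330),.141),"notch",f((405,225),.026))
# expected pixels of things
w=lambda x,y,z:np.r_[O+x*ex+y*ey,z]
for n,P in dict(b1=w(-.035,.058,.06),b2=w(-.035,-.058,.06),b1a=w(-.06,.058,.06)).items(): print(n,(proj(d,P)+.4-[345,130])*5)
E
```

```text
[[ 0.63123124  0.03255955]
 [ 0.69613905 -0.31932547]
 [ 0.53132801 -0.35139215]
 [ 0.46404668  0.00286415]] [0.35782131 0.16790161 0.36058883]
yaw 0.18505742158674732 0.18393024420513265
O [ 0.57577161 -0.15974349] seat [ 0.54136922 -0.1661836 ]
knob [[0.0681 0.121 ]] probe [[-0.0353  0.1222]] notch [[ 0.0155 -0.0068]]
b1 [[324.82211041 322.98408234]]
b2 [[523.79122986 286.04682217]]
b1a [[333.53980192 365.6940981 ]]
```

```bash
cat >> h.py <<'E'
YAW=.185; EY=np.array([-np.sin(YAW),np.cos(YAW),0]); EX=np.array([np.cos(YAW),np.sin(YAW),0]); O=np.array([.5758,-.1597,0])
def go(P,ya,st=None):
    "local shift (cm) and turn to world TCP P, tool down, tool y at angle ya (mod pi, nearest)"
    o=bot.get_obs(); r=R.from_rotvec(o["tcp_rot"]); M=r.as_matrix(); cur=np.arctan2(M[1,1],M[0,1])
    for k in (-1,0,1):
        a=ya+k*np.pi; dlt=(a-cur+np.pi)%(2*np.pi)-np.pi
        y=np.array([np.cos(a),np.sin(a),0]); z=np.array([0,0,-1.]); T=np.c_[np.cross(y,z),y,z]
        t=(r.inv()*R.from_matrix(T)).as_rotvec()
        print("shift cm",(M.T@(np.array(P)-o["position"])*100).round(2),"turn",t.round(3))
    print("cur y ang",cur,"q",o["qpos"].round(3),"pos",o["position"].round(4),"F",o["force"].round(2),"gap",o["finger_gap"],"t",o["time"])
E
python3 - <<'E'
from h import *
s=np.array([.4236,.3275]);print(R.from_rotvec(bot.get_obs()["tcp_rot"]).as_matrix().round(3))
for P in((.42,-.40,.23),(.55,-.15,.23),(.52,.12,.23)):go(P,-.418)
go((*s,.12),-.418)
E
```

```text
[[ 0.905  0.426 -0.   ]
 [ 0.426 -0.905  0.001]
 [ 0.    -0.001 -1.   ]]
shift cm [ 20.96 -13.38   0.07] turn [-1.000e-03  2.000e-03  2.429e+00]
shift cm [ 20.96 -13.38   0.07] turn [-0.001 -0.001 -0.713]
shift cm [ 20.96 -13.38   0.07] turn [-1.000e-03  2.000e-03  2.429e+00]
cur y ang -1.1310079927327072 q [-1.281  0.287  1.578  0.     1.279 -0.15 ] pos [ 0.2873 -0.6104  0.2305] F [-0.56 -0.6  -0.25] gap 1.0001765527707847 t 0.2
shift cm [ 43.37 -30.47   0.1 ] turn [-1.000e-03  2.000e-03  2.429e+00]
shift cm [ 43.37 -30.47   0.1 ] turn [-0.001 -0.001 -0.713]
shift cm [ 43.37 -30.47   0.1 ] turn [-1.000e-03  2.000e-03  2.429e+00]
cur y ang -1.1310079927327072 q [-1.281  0.287  1.578  0.     1.279 -0.15 ] pos [ 0.2873 -0.6104  0.2305] F [-0.56 -0.6  -0.25] gap 1.0001765527707847 t 0.2
shift cm [ 52.15 -56.18   0.14] turn [-1.000e-03  2.000e-03  2.429e+00]
shift cm [ 52.15 -56.18   0.14] turn [-0.001 -0.001 -0.713]
shift cm [ 52.15 -56.18   0.14] turn [-1.000e-03  2.000e-03  2.429e+00]
cur y ang -1.1310079927327072 q [-1.281  0.287  1.578  0.     1.279 -0.15 ] pos [ 0.2873 -0.6104  0.2305] F [-0.56 -0.6  -0.25] gap 1.0001765527707847 t 0.2
shift cm [ 52.26 -79.04  11.17] turn [-1.000e-03  2.000e-03  2.429e+00]
shift cm [ 52.26 -79.04  11.17] turn [-0.001 -0.001 -0.713]
shift cm [ 52.26 -79.04  11.17] turn [-1.000e-03  2.000e-03  2.429e+00]
cur y ang -1.1310079927327072 q [-1.281  0.287  1.578  0.     1.279 -0.15 ] pos [ 0.2873 -0.6104  0.2305] F [-0.56 -0.6  -0.25] gap 1.0001765527707847 t 0.2
```

Call:
play_rows(
  steps=[
    [[6,-3.5,0],[0,0,-0.1],8.5],
    [[12,-7,0],[0,0,-0.2],8.5],
    [[17,-10.5,0],[0,0,-0.3],8.5],
    [[22,-14,0],[0,0,-0.4],8.5],
    [[27,-18,0],[0,0,-0.5],8.5],
    [[32,-22,0],[0,0,-0.6],8.5],
    [[37,-26,0],[0,0,-0.713],8.5],
    [[42,-30,0],[0,0,-0.713],8.5],
  ],
)

```text
time: 1.2
position: [0.5327, -0.1738, 0.2314]
tcp_rot: [2.633, 1.713, 0.0]
force: [1.0, -0.3, 0.6]
finger_gap: 0.997
finger_force: 0.0
```

```bash
python3 - <<'E'
from h import *
go((.52,.12,.23),-.418);go((.4236,.3275,.14),-.418)
E
```

```text
shift cm [ 26.34 -13.07   0.13] turn [-0.000e+00  1.000e-03 -3.141e+00]
shift cm [ 26.34 -13.07   0.13] turn [0.    0.    0.001]
shift cm [ 26.34 -13.07   0.13] turn [-0.000e+00  1.000e-03 -3.141e+00]
cur y ang -0.41739352404470775 q [-0.496  0.034  1.862 -0.     1.245 -0.079] pos [ 0.5327 -0.1738  0.2314] F [ 0.96 -0.31  0.56] gap 0.9968395568558232 t 1.2
shift cm [ 41.4  -30.3    9.12] turn [-0.000e+00  1.000e-03 -3.141e+00]
shift cm [ 41.4  -30.3    9.12] turn [0.    0.    0.001]
shift cm [ 41.4  -30.3    9.12] turn [-0.000e+00  1.000e-03 -3.141e+00]
cur y ang -0.41739352404470775 q [-0.496  0.034  1.862 -0.     1.245 -0.079] pos [ 0.5327 -0.1738  0.2314] F [ 0.96 -0.31  0.56] gap 0.9968395568558232 t 1.2
```

Call:
play_rows(
  steps=[
    [[6,-3,0],[0,0,0],8.5],
    [[12,-6,0],[0,0,0],8.5],
    [[18,-9,0],[0,0,0],8.5],
    [[24,-12.5,0],[0,0,0],8.5],
    [[29,-17,0],[0,0,0],8.5],
    [[33,-21.5,2],[0,0,0],8.5],
    [[37,-26,4],[0,0,0],8.5],
    [[40,-29.7,7],[0,0,0],8.5],
  ],
)

```text
time: 2.2
position: [0.4301, 0.2974, 0.1706]
tcp_rot: [2.633, 1.712, 0.005]
force: [1.0, 1.4, -0.8]
finger_gap: 0.993
finger_force: 0.0
```

Call:
play_rows(
  steps=[
    [[0,0,1],[0,0,0],8.5],
    [[0,0,1],[0,0,0],8.5],
    [[0,0,1],[0,0,0],8.5],
  ],
)

```text
time: 2.58
position: [0.4318, 0.2945, 0.1611]
tcp_rot: [2.635, 1.71, 0.003]
force: [-0.1, -0.4, 0.0]
finger_gap: 0.997
finger_force: 0.0
```

```bash
python3 - <<'E'
from h import *
d=cam("scene");im=d["pixels"]
t=cam("top")
hs=lambda i:cv2.cvtColor(i,cv2.COLOR_RGB2HSV)
# shaft in scene camera: mask low saturation near expected
u,v=proj(d,(.4236,.3275,.012))[0].astype(int);print(u,v)
c=im[v-50:v+50,u-65:u+65,::-1]
p=t["pixels"][200:260,220:300,::-1]
cv2.imwrite("pics/s1.png",np.vstack([cv2.resize(c,(520,400),interpolation=2)]))
go((.4236,.3275,.06),-.418)
E
```

```text
280 268
shift cm [ 2.66 -2.12 10.12] turn [-2.000e-03 -2.000e-03  3.139e+00]
shift cm [ 2.66 -2.12 10.12] turn [ 0.002 -0.002 -0.002]
shift cm [ 2.66 -2.12 10.12] turn [-2.000e-03 -2.000e-03  3.139e+00]
cur y ang -0.4201806849460858 q [ 0.404  0.019  2.012 -0.     1.108  0.825] pos [0.4319 0.2945 0.1612] F [-0.05 -0.22 -0.23] gap 0.9922545906111394 t 2.675
```

View pics/s1.png

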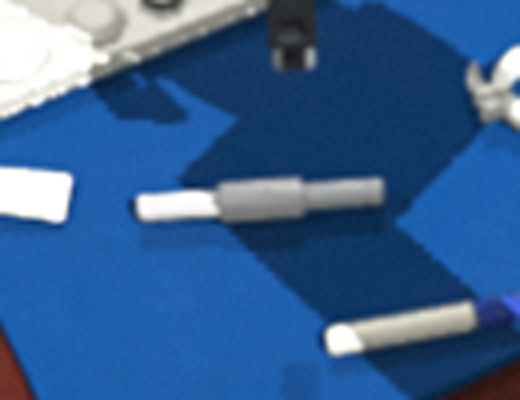

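The crop shows the shaft from (135,208) to (384,190), centred at about (260,199). That is full-picture pixel (280,267.7), which agrees with the predicted (280,268).

Call:
play_rows(
  steps=[
    [[1.5,-1.2,3],[0,0,0],6.5],
    [[2.66,-2.12,6],[0,0,0],6.5],
    [[2.66,-2.12,9],[0,0,0],6.5],
    [[2.66,-2.12,11],[0,0,0],6.5],
    [[2.66,-2.12,12],[0,0,0],6.5],
    [[2.66,-2.12,12],[0,0,0],6.5],
  ],
)

```text
time: 3.42
position: [0.4223, 0.3277, 0.04]
tcp_rot: [-2.635, -1.711, 0.0]
force: [0.7, 0.7, -0.5]
finger_gap: 0.763
finger_force: 0.0
```

```bash
python3 - <<'E'
from h import *
go((.4236,.3275,.0),-.418)
E
```

```text
shift cm [0.03 0.13 4.  ] turn [0.    0.    3.141]
shift cm [0.03 0.13 4.  ] turn [-0.     0.    -0.001]
shift cm [0.03 0.13 4.  ] turn [0.    0.    3.141]
cur y ang -0.4190567709064338 q [0.47  0.225 2.042 0.    0.875 0.889] pos [0.4223 0.3277 0.04  ] F [ 0.72  0.67 -0.54] gap 0.7631008200318525 t 3.425
```

Call:
play_rows(
  steps=[
    [[0,0.1,2],[0,0,0],6.5],
    [[0,0.1,3.4],[0,0,0],6.5],
    [[0,0.1,3.7],[0,0,0],6.5],
    [[0,0.1,3.7],[0,0,0],5],
    [[0,0.1,3.7],[0,0,0],3.5],
    [[0,0.1,3.7],[0,0,0],2],
    [[0,0.1,3.7],[0,0,0],1.5],
    [[0,0.1,3.7],[0,0,0],1.5],
  ],
  grip_force=60,
)

```text
time: 4.42
position: [0.4232, 0.3282, 0.004]
tcp_rot: [-2.634, -1.712, -0.001]
force: [-2.0, -0.8, 5.7]
finger_gap: 0.252
finger_force: 58.8
```

Call:
play_rows(
  steps=[
    [[0,0,0],[0,0,0],1.5],
    [[0,0,0],[0,0,0],1.5],
    [[0,0,0],[0,0,0],1.5],
  ],
)

```text
time: 4.8
position: [0.4231, 0.3281, 0.004]
tcp_rot: [-2.634, -1.712, -0.001]
force: [-1.9, -0.4, 4.5]
finger_gap: 0.257
finger_force: 58.8
```

Call:
play_rows(
  steps=[
    [[0,0,-1],[0,0,0],1.5],
    [[0,0,-3],[0,0,0],1.5],
    [[0,0,-7],[0,0,0],1.5],
    [[0,0,-12],[0,0,0],1.5],
    [[0,0,-16],[0,0,0],1.5],
    [[0,0,-19],[0,0,0],1.5],
    [[0,0,-19],[0,0,0],1.5],
    [[0,0,-19],[0,0,0],1.5],
  ],
)

```text
time: 5.8
position: [0.4215, 0.3271, 0.1908]
tcp_rot: [-2.634, -1.712, 0.006]
force: [-0.6, -0.9, -3.5]
finger_gap: 0.253
finger_force: 59.3
```

```bash
python3 - <<'E'
from h import *
go((.541,-.166,.193),.185); go((.54,.1,.193),.185)
E
```

```text
shift cm [-40.22  30.93  -0.18] turn [0.003 0.004 2.539]
shift cm [-40.22  30.93  -0.18] turn [-0.003  0.002 -0.603]
shift cm [-40.22  30.93  -0.18] turn [0.003 0.004 2.539]
cur y ang -0.41801936906161113 q [ 0.47   0.014  1.959 -0.     1.172  0.888] pos [0.4215 0.3271 0.1908] F [-0.61 -0.93 -3.54] gap 0.25344083251894434 t 5.8
shift cm [-15.95  20.05  -0.22] turn [0.003 0.004 2.539]
shift cm [-15.95  20.05  -0.22] turn [-0.003  0.002 -0.603]
shift cm [-15.95  20.05  -0.22] turn [0.003 0.004 2.539]
cur y ang -0.41801936906161113 q [ 0.47   0.014  1.959 -0.     1.172  0.888] pos [0.4215 0.3271 0.1908] F [-0.61 -0.93 -3.54] gap 0.25344083251894434 t 5.8
```

Call:
play_rows(
  steps=[
    [[-4,4.5,0],[0,0,0],1.5],
    [[-8,9.5,0],[0,0,-0.1],1.5],
    [[-12,14.5,0],[0,0,-0.2],1.5],
    [[-16,19.5,0],[0,0,-0.3],1.5],
    [[-21,22,0],[0,0,-0.4],1.5],
    [[-26,24.5,0],[0,0,-0.5],1.5],
    [[-31,27,0],[0,0,-0.6],1.5],
    [[-35,29,0],[0,0,-0.603],1.5],
  ],
)

```text
time: 6.8
position: [0.5441, -0.1115, 0.1898]
tcp_rot: [-2.004, -2.413, 0.003]
force: [0.1, -0.9, -3.6]
finger_gap: 0.252
finger_force: 59.6
```

Call:
play_rows(
  steps=[
    [[0,0,0],[0,0,0],1.5],
    [[0,0,0],[0,0,0],1.5],
    [[0,0,0],[0,0,0],1.5],
  ],
)

```text
time: 7.18
position: [0.5452, -0.1085, 0.1918]
tcp_rot: [-2.004, -2.417, 0.001]
force: [-0.0, 0.1, -3.8]
finger_gap: 0.257
finger_force: 59.6
```

```bash
python3 - <<'E'
from h import *
go((.541,-.166,.193),.185)
E
```

```text
shift cm [-5.58 -1.48 -0.13] turn [ 2.00e-03 -3.00e-03 -3.14e+00]
shift cm [-5.58 -1.48 -0.13] turn [-0.002 -0.001  0.001]
shift cm [-5.58 -1.48 -0.13] turn [ 2.00e-03 -3.00e-03 -3.14e+00]
cur y ang 0.18641341710267428 q [-0.379  0.062  1.907  0.     1.174 -0.566] pos [ 0.5452 -0.1085  0.1918] F [-0.04  0.11 -3.79] gap 0.25722226532739373 t 7.175
```

Call:
play_rows(
  steps=[
    [[-3,-0.8,0],[0,0,0],1.5],
    [[-5.6,-1.5,1],[0,0,0],1.5],
    [[-5.6,-1.5,4],[0,0,0],1.5],
    [[-5.6,-1.5,8],[0,0,0],1.5],
    [[-5.6,-1.5,9.2],[0,0,0],1.5],
    [[-5.6,-1.5,9.2],[0,0,0],1.5],
    [[-5.6,-1.5,9.2],[0,0,0],1.5],
  ],
)

```text
time: 8.05
position: [0.5427, -0.1679, 0.103]
tcp_rot: [2.004, 2.415, 0.001]
force: [0.3, -0.6, -3.1]
finger_gap: 0.256
finger_force: 59.5
```

```bash
python3 - <<'E'
from h import *
d=cam("scene");t=cam("top")
go((.5414,-.1662,.05),.185)
out=[]
for c in(d,t):
    u,v=proj(c,O-.0*EX+[0,0,.06])[0].astype(int); k=4 if c is d else 5
    print(u,v); a=c["pixels"][v-45:v+45,u-72:u+72,::-1]; out.append(cv2.resize(a,(720,450)[:2] if 0 else (480,300),interpolation=2))
cv2.imwrite("pics/p2.png",np.vstack(out))
E
```

```text
shift cm [ 0.22 -0.1   5.31] turn [-0.004  0.005 -3.141]
shift cm [ 0.22 -0.1   5.31] turn [0.003 0.002 0.   ]
shift cm [ 0.22 -0.1   5.31] turn [-0.004  0.005 -3.141]
cur y ang 0.18541311183817794 q [-0.479  0.193  1.941 -0.     1.005 -0.664] pos [ 0.5426 -0.1681  0.1031] F [ 0.25  0.12 -2.88] gap 0.2572636923601836 t 8.15
407 152
426 178
```

View pics/p2.png

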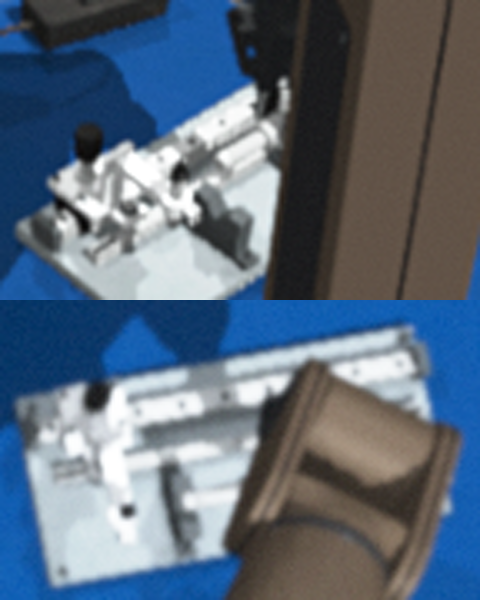

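The upper crop (scene) shows the left V-block at (225,230), with the arm hiding the rest. The lower crop (top) shows the held shaft's left end at about (187,495), the left V-block spanning (165-195, 460-555) and the probe top at (127,510).

```bash
python3 - <<'E'
from h import *
t=cam("top");d=cam("scene")
tcp=bot.get_obs()["position"]
q=lambda x,y:np.array([x/3.333+354-.35,y/3.333+133-.35])
f=lambda P:((P-O)@EX,(P-O)@EY)
print("shaft end",f(onz(t,q(187,195),.111)),"tcp",f(tcp))
print("block1 top",f(onz(t,q(166,165),.06)),f(onz(t,q(195,250),.06)))
S=O-.035*EX
for n,P in(("block lip outer far",S+.067*EY+[0,0,.06]),("near inner",S+.049*EY+.0*EX+[0,0,.06]),("block +x end?",S+.058*EY+.025*EX+[0,0,.06])):
    print(n,((proj(t,P)-[354,133])*3.333).round(),((proj(d,P)-[335,107])*3.333).round())
E
```

```text
shaft end (array([-0.03020307]), array([0.06615414])) tcp (np.float64(-0.03459373774753373), np.float64(-0.0019446433740096887))
block1 top (array([0.00226315]), array([0.06826556])) (array([-0.07431615]), array([0.0583992]))
block lip outer far [[175. 206.]] [[217. 207.]]
near inner [[195. 202.]] [[231. 198.]]
block +x end? [[179. 176.]] [[203. 186.]]
```

```bash
python3 - <<'E'
from h import *
t=cam("top");g=cv2.cvtColor(t["pixels"],6).astype(np.float32)
tcp=bot.get_obs()["position"]
for dx in(-.004,0,.004):
    ys=np.arange(.05,.1,.002);P=tcp+[0,0,.008]+dx*EX+ys[:,None]*EY
    uv=proj(t,P).astype(np.float32)
    print([(round(float(y),3),int(cv2.remap(g,uv[i:i+1,:1],uv[i:i+1,1:],1)[0,0])) for i,y in enumerate(ys)])
E
```

```text
[(0.05, 240), (0.052, 238), (0.054, 237), (0.056, 237), (0.058, 236), (0.06, 237), (0.062, 239), (0.064, 241), (0.066, 241), (0.068, 234), (0.07, 217), (0.072, 190), (0.074, 153), (0.076, 126), (0.078, 105), (0.08, 89), (0.082, 76), (0.084, 79), (0.086, 100), (0.088, 140), (0.09, 170), (0.092, 192), (0.094, 204), (0.096, 210), (0.098, 212)]
[(0.05, 237), (0.052, 237), (0.054, 237), (0.056, 240), (0.058, 241), (0.06, 242), (0.062, 243), (0.064, 245), (0.066, 245), (0.068, 243), (0.07, 230), (0.072, 203), (0.074, 164), (0.076, 132), (0.078, 109), (0.08, 91), (0.082, 74), (0.084, 75), (0.086, 94), (0.088, 130), (0.09, 165), (0.092, 187), (0.094, 200), (0.096, 207), (0.098, 213)]
[(0.05, 216), (0.052, 219), (0.054, 221), (0.056, 224), (0.058, 226), (0.06, 227), (0.062, 228), (0.064, 226), (0.066, 225), (0.068, 219), (0.07, 207), (0.072, 179), (0.074, 151), (0.076, 122), (0.078, 103), (0.08, 84), (0.082, 71), (0.084, 69), (0.086, 91), (0.088, 124), (0.09, 160), (0.092, 185), (0.094, 202), (0.096, 212), (0.098, 218)]
```

The half-brightness edge lies 0.075 m from the TCP, so the shaft is centred in the grip. I'll lower it.

Call:
play_rows(
  steps=[
    [[0.2,-0.1,2],[0,0,0],1.5],
    [[0.2,-0.1,3.5],[0,0,0],1.5],
    [[0.2,-0.1,4.2],[0,0,0],1.5],
    [[0.2,-0.1,4.6],[0,0,0],1.5],
    [[0.2,-0.1,4.9],[0,0,0],1.5],
    [[0.2,-0.1,5.1],[0,0,0],1.5],
    [[0.2,-0.1,5.1],[0,0,0],1.5],
  ],
)

```text
time: 9.18
position: [0.5406, -0.1661, 0.0506]
tcp_rot: [2.006, 2.416, 0.001]
force: [0.7, -0.2, -3.5]
finger_gap: 0.254
finger_force: 59.8
```

Call:
play_rows(
  steps=[
    [[0,0,0.1],[0,0,0],1.5],
    [[0,0,0.2],[0,0,0],1.5],
    [[0,0,0.2],[0,0,0],1.5],
  ],
)

```text
time: 9.55
position: [0.5412, -0.1661, 0.0499]
tcp_rot: [2.006, 2.415, 0.002]
force: [-0.6, 2.0, 5.1]
finger_gap: 0.257
finger_force: 60.6
```

Call:
play_rows(
  steps=[
    [[0,0,0],[0,0,0],2.6],
    [[0,0,0],[0,0,0],3.2],
    [[0,0,0],[0,0,0],4.2],
    [[0,0,0],[0,0,0],4.2],
    [[0,0,0],[0,0,0],4.2],
  ],
)

```text
time: 10.18
position: [0.5399, -0.1658, 0.0479]
tcp_rot: [-2.007, -2.417, 0.0]
force: [0.7, -0.1, -0.4]
finger_gap: 0.49
finger_force: 0.0
```

Call:
play_rows(
  steps=[
    [[0,0,-1],[0,0,0],4.2],
    [[0,0,-3],[0,0,0],4.2],
    [[0,0,-7],[0,0,0],4.2],
    [[0,0,-12],[0,0,0],4.2],
    [[0,0,-16],[0,0,0],4.2],
    [[0,0,-16],[0,0,0],4.2],
  ],
)

```text
time: 10.92
position: [0.5426, -0.1671, 0.2149]
tcp_rot: [1.999, 2.408, 0.004]
force: [0.8, 0.6, -0.4]
finger_gap: 0.491
finger_force: 0.0
```

```bash
python3 - <<'E'
from h import *
go((.45,.08,.21),.185-np.pi/2)
E
```

```text
shift cm [26.   -4.55  0.26] turn [ 0.002  0.013 -1.571]
shift cm [26.   -4.55  0.26] turn [ 0.013 -0.002  1.571]
shift cm [26.   -4.55  0.26] turn [ 0.002  0.013 -1.571]
cur y ang 0.1851418412922223 q [-0.477  0.059  1.867  0.     1.204 -0.663] pos [ 0.5426 -0.1671  0.2149] F [ 0.76  0.63 -0.43] gap 0.4909085608403844 t 10.925
```

Call:
play_rows(
  steps=[
    [[5,-0.5,0],[0,0,0.18],4.2],
    [[11,-2,0],[0,0,0.36],4.2],
    [[17,-3.5,0],[0,0,0.54],4.2],
    [[23,-4.5,0],[0,0,0.72],4.2],
    [[28,-5,0],[0,0,0.9],4.2],
    [[33,-6,0],[0,0,1.08],4.2],
    [[36,-7,0],[0,0,1.26],4.2],
    [[36,-7,0],[0,0,1.44],4.2],
  ],
)

```text
time: 11.92
position: [0.403, 0.177, 0.2076]
tcp_rot: [-3.096, -0.529, 0.002]
force: [1.0, -0.7, -0.0]
finger_gap: 0.489
finger_force: 0.0
```

```bash
python3 - <<'E'
from h import *
d=cam("scene");t=cam("top")
K=O+.068*EX+.121*EY
go(K+[0,0,.18],.185-np.pi/2)
out=[]
for c in(d,t):
    u,v=proj(c,O+[0,0,.06])[0].astype(int); print(u,v)
    a=c["pixels"][v-45:v+45,u-72:u+72,::-1]; out.append(cv2.resize(a,(480,300),interpolation=2))
cv2.imwrite("pics/p3.png",np.vstack(out))
for P in(O-.035*EX+.075*EY,O-.035*EX-.075*EY,O-.035*EX):
  P=P+[0,0,.058]; print((proj(d,P)-[335,107])*3.333,(proj(t,P)-[354,133])*3.333)
E
```

```text
shift cm [13.54 26.47  2.76] turn [-1.000e-03 -0.000e+00 -2.984e+00]
shift cm [13.54 26.47  2.76] turn [-0.     0.001  0.157]
shift cm [13.54 26.47  2.76] turn [-1.000e-03 -0.000e+00 -2.984e+00]
cur y ang -1.228540301038299 q [ 0.179 -0.233  2.151 -0.     1.224  1.408] pos [0.404  0.1757 0.2077] F [ 0.69 -0.88  0.19] gap 0.49619957724642433 t 12.025
407 152
426 178
[[209.62956635 212.94690976]] [[165.31673846 207.76807679]]
[[327.89957039 137.148136  ]] [[336.58324952 175.98366568]]
[[270.32771244 174.06755886]] [[250.89325153 191.88225365]]
```

View pics/p3.png

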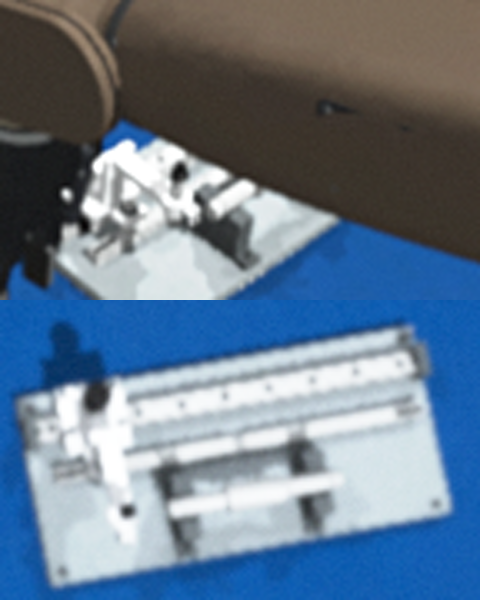

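The top crop shows the shaft in both V-blocks with ends at about (169,508) and (342,478), where I predicted (165,508) and (337,476). The notch is near (238,440) and the knob at (97,397). I'll check the offset along y with brightness profiles.

```bash
python3 - <<'E'
from h import *
t=cam("top");g=cv2.cvtColor(t["pixels"],6).astype(np.float32)
def prof(x,z,y0,y1,n=.002):
    ys=np.arange(y0,y1,n);P=O+x*EX+[0,0,z]+ys[:,None]*EY
    uv=proj(t,P).astype(np.float32)
    return [(int(round(y*1000)),int(cv2.remap(g,uv[i:i+1,:1],uv[i:i+1,1:],1)[0,0])) for i,y in enumerate(ys)]
print("ends",prof(-.035,.062,.06,.09),prof(-.035,.062,-.094,-.064))
for x in(-.052,-.056,-.018,-.014):print("blk",x,prof(x,.06,-.08,-.036),prof(x,.06,.036,.08))
for x in(.011,.014,.017):print("notch",x,prof(x,.026,-.02,.02))
# seat groove line: transverse profile across shaft
h=lambda y,z:[ (int(x*1000),int(cv2.remap(g,*[np.float32([[c]]) for c in proj(t,O+x*EX+y*EY+[0,0,z])[0]],1)[0,0])) for x in np.arange(-.055,-.014,.002)]
print("across",h(.035,.058),h(-.04,.058))
m=lambda a:0
E
```

```text
ends [(60, 243), (62, 243), (64, 243), (66, 243), (68, 241), (70, 234), (72, 220), (74, 184), (76, 168), (78, 168), (80, 185), (82, 197), (84, 205), (86, 210), (88, 211)] [(-94, 228), (-92, 228), (-90, 228), (-88, 227), (-86, 226), (-84, 225), (-82, 225), (-80, 228), (-78, 232), (-76, 236), (-74, 239), (-72, 240), (-70, 240), (-68, 238), (-66, 239)]
blk -0.052 [(-80, 217), (-78, 217), (-76, 216), (-74, 216), (-72, 214), (-70, 208), (-68, 197), (-66, 173), (-64, 152), (-62, 134), (-60, 128), (-58, 126), (-56, 127), (-54, 126), (-52, 120), (-50, 107), (-48, 83), (-46, 65), (-44, 55), (-42, 56), (-40, 76), (-38, 104)] [(36, 219), (38, 219), (40, 220), (42, 217), (44, 214), (46, 207), (48, 190), (50, 166), (52, 145), (54, 132), (56, 129), (58, 130), (60, 133), (62, 128), (64, 120), (66, 106), (68, 85), (70, 70), (72, 68), (74, 94), (76, 129), (78, 164)]
blk -0.056 [(-80, 216), (-78, 216), (-76, 216), (-74, 216), (-72, 214), (-70, 209), (-68, 193), (-66, 174), (-64, 155), (-62, 142), (-60, 136), (-58, 133), (-56, 134), (-54, 132), (-52, 126), (-50, 113), (-48, 88), (-46, 67), (-44, 56), (
[... 1793 characters left out ...]
(-16, 235), (-14, 233), (-12, 228), (-10, 222), (-8, 215), (-6, 207), (-4, 210), (-2, 219), (0, 229), (2, 235), (4, 238), (6, 239), (8, 240), (10, 238), (12, 237), (14, 237), (16, 237), (18, 237)]
across [(-55, 217), (-53, 218), (-51, 220), (-48, 220), (-46, 219), (-44, 225), (-42, 233), (-40, 242), (-38, 247), (-36, 248), (-34, 246), (-32, 241), (-30, 230), (-28, 221), (-26, 218), (-24, 219), (-22, 217), (-20, 211), (-18, 192), (-16, 174), (-14, 157)] [(-55, 86), (-53, 82), (-51, 81), (-48, 86), (-46, 107), (-44, 151), (-42, 195), (-40, 230), (-38, 241), (-36, 245), (-34, 245), (-32, 237), (-30, 218), (-28, 190), (-26, 148), (-24, 112), (-22, 84), (-20, 73), (-18, 69), (-16, 69), (-14, 70)]
```

Both blocks read centred at about 0 along y and the shaft at about -2 mm, so it is seated well. The notch is at y of about -6 mm. Next is the knob.

Call:
play_rows(
  steps=[
    [[2.5,5,0],[0,0,0.08],6],
    [[5,10,0],[0,0,0.14],6],
    [[7.5,15,0],[0,0,0.14],6],
    [[10,20,0],[0,0,0.14],6],
    [[12.5,24.5,1],[0,0,0.14],6],
    [[13.5,26.4,2.5],[0,0,0.14],6],
    [[13.5,26.4,2.7],[0,0,0.14],6],
    [[13.5,26.4,2.7],[0,0,0.14],6],
  ],
)

```text
time: 13.08
position: [0.6196, -0.0285, 0.1807]
tcp_rot: [-3.125, -0.315, 0.002]
force: [-0.1, 0.5, -0.6]
finger_gap: 0.7
finger_force: 0.0
```

```bash
python3 - <<'E'
from h import *
K=O+.068*EX+.121*EY
go(K+[0,0,.072],.185-np.pi/2)
d=cam("scene");u,v=proj(d,K+[0,0,.09])[0].astype(int);print(u,v)
cv2.imwrite("pics/p4.png",cv2.resize(d["pixels"][v-50:v+50,u-60:u+60,::-1],(480,400),interpolation=2))
E
```

```text
shift cm [ 0.09 -0.   10.87] turn [-2.000e-03 -1.000e-03 -3.125e+00]
shift cm [ 0.09 -0.   10.87] turn [-0.001  0.001  0.016]
shift cm [ 0.09 -0.   10.87] turn [-2.000e-03 -1.000e-03 -3.125e+00]
cur y ang -1.3695728253533823 q [-0.209  0.213  1.76   0.     1.17   1.16 ] pos [ 0.6196 -0.0285  0.1807] F [-0.14  0.46 -0.57] gap 0.699688229121661 t 13.075
361 150
```

View pics/p4.png

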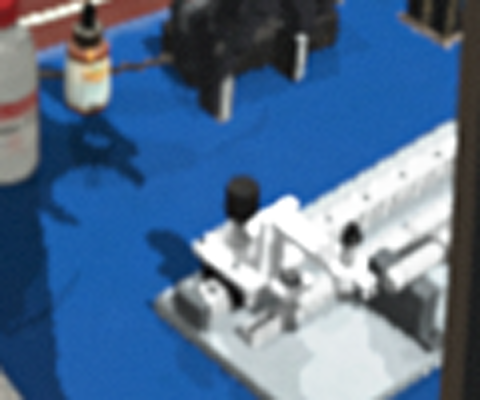

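The crop shows the knob centred at about (242,200), full-picture pixel (361.5,150). The prediction was (361,150), so I can descend straight onto it.

Call:
play_rows(
  steps=[
    [[0,0,4],[0,0,0.016],6],
    [[0,0,8],[0,0,0.016],6],
    [[0,0,10.3],[0,0,0.016],6],
    [[0,0,10.9],[0,0,0.016],6],
    [[0,0,10.9],[0,0,0.016],6],
    [[0,0,10.9],[0,0,0.016],4],
    [[0,0,10.9],[0,0,0.016],3],
    [[0,0,10.9],[0,0,0.016],2],
  ],
  grip_force=30,
)

```text
time: 14.12
position: [0.621, -0.0287, 0.0733]
tcp_rot: [3.128, 0.289, 0.003]
force: [-0.8, 0.0, 3.4]
finger_gap: 0.27
finger_force: 29.5
```

Call:
play_rows(
  steps=[
    [[0,0,0],[0,0,0],1.5],
    [[0,0,0],[0,0,0],1.5],
    [[0,0,0],[0,0,0],1.5],
    [[0,0,0],[0,0,0],1.5],
  ],
)

```text
time: 14.62
position: [0.621, -0.0287, 0.0733]
tcp_rot: [3.128, 0.289, 0.002]
force: [-1.1, 1.0, 5.6]
finger_gap: 0.272
finger_force: 29.7
```

```bash
python3 - <<'E'
from h import *
K=O+.068*EX-.006*EY
go(K+[0,0,.072],.185-np.pi/2)
p=bot.get_obs()["position"]-O;print(p@EX,p@EY)
E
```

```text
shift cm [-0.04 12.64  0.14] turn [-2.000e-03 -1.000e-03  3.141e+00]
shift cm [-0.04 12.64  0.14] turn [ 0.    -0.001 -0.001]
shift cm [-0.04 12.64  0.14] turn [-2.000e-03 -1.000e-03  3.141e+00]
cur y ang -1.3864777690366323 q [-0.209  0.342  1.818  0.     0.981  1.177] pos [ 0.621  -0.0287  0.0733] F [-1.1   0.99  5.58] gap 0.2716185060032298 t 14.625
0.06852798250847843 0.12043699723111256
```

Call:
play_rows(
  steps=[
    [[0,0.6,0],[0,0,0],1.5],
    [[0,1.8,0],[0,0,0],1.5],
    [[0,3.2,0],[0,0,0],1.5],
    [[0,4.6,0],[0,0,0],1.5],
    [[0,6,0],[0,0,0],1.5],
    [[0,7.4,0],[0,0,0],1.5],
    [[0,8.6,0],[0,0,0],1.5],
    [[0,9.5,0],[0,0,0],1.5],
  ],
)

```text
time: 15.62
position: [0.6383, -0.1214, 0.0733]
tcp_rot: [-3.127, -0.288, -0.001]
force: [-0.1, 4.0, 5.5]
finger_gap: 0.271
finger_force: 29.8
```

Call:
play_rows(
  steps=[
    [[0,0.5,0],[0,0,0],1.5],
    [[0,1,0],[0,0,0],1.5],
    [[0,1.3,0],[0,0,0],1.5],
    [[0,1.3,0],[0,0,0],1.5],
    [[0,1.3,0],[0,0,0],1.5],
  ],
)

```text
time: 16.25
position: [0.6409, -0.1352, 0.0733]
tcp_rot: [3.128, 0.289, 0.003]
force: [-0.7, -0.2, 4.3]
finger_gap: 0.27
finger_force: 29.7
```

```bash
cat > s.py <<'E'
from h import *
o=bot.get_obs();p=o["position"]-O;print("x,y",p@EX,p@EY,"F",o["force"]@EX,o["force"]@EY,o["force"][2],"gap",o["finger_gap"],o["finger_force"])
E
python3 s.py
```

```text
x,y 0.06850986980780334 0.012137068614536013 F -0.6904884158589465 -0.04338947902026697 4.3360280897097265 gap 0.2704377734851987 29.691879451274872
```

Call:
play_rows(
  steps=[
    [[0,0.5,0],[0,0,0],1.5],
    [[0,0.9,0],[0,0,0],1.5],
    [[0,1.1,0],[0,0,0],1.5],
    [[0,1.2,0],[0,0,0],1.5],
  ],
)

```text
time: 16.75
position: [0.6431, -0.1469, 0.0733]
tcp_rot: [3.128, 0.289, 0.003]
force: [-1.1, -0.2, 5.2]
finger_gap: 0.269
finger_force: 29.7
```

```bash
python3 s.py
```

```text
x,y 0.06851930168420195 0.00020535149147774432 F -1.0741211788962042 0.041222804271592764 5.190519781413936 gap 0.2694652121920757 29.6865177154541
```

Call:
play_rows(
  steps=[
    [[0,0.1,0],[0,0,0],1.5],
    [[0,0.2,0],[0,0,0],1.5],
  ],
)

```text
time: 17.0
position: [0.6436, -0.1497, 0.0734]
tcp_rot: [3.126, 0.289, 0.004]
force: [-0.8, -3.1, 5.0]
finger_gap: 0.268
finger_force: 29.7
```

```bash
python3 s.py
```

```text
x,y 0.06852169191118697 -0.002637437761063375 F -1.3321519948135445 -2.9462601386734035 5.041521880547342 gap 0.2682481199575304 29.717560708522797
```

Call:
play_rows(
  steps=[
    [[0,0.1,0],[0,0,0],1.5],
    [[0,0.2,0],[0,0,0],1.5],
  ],
)

```text
time: 17.25
position: [0.6441, -0.1518, 0.0734]
tcp_rot: [3.126, 0.289, 0.004]
force: [-0.9, -1.2, 6.6]
finger_gap: 0.273
finger_force: 29.8
```

```bash
python3 s.py
```

```text
x,y 0.0685497791087286 -0.004764917928232019 F -1.0710708576277796 -1.0082241329962218 6.602316269977174 gap 0.27320694571969245 29.801274240016937
```

The ball is pulling the carriage into the notch: -2.9 N, now -1.0 N. I'll take small steps from here.

Call:
play_rows(
  steps=[
    [[0,0.05,0],[0,0,0],1.5],
    [[0,0.1,0],[0,0,0],1.5],
    [[0,0.1,0],[0,0,0],1.5],
  ],
)

```text
time: 17.62
position: [0.644, -0.1519, 0.0733]
tcp_rot: [3.128, 0.289, 0.003]
force: [-0.1, -0.6, 6.3]
finger_gap: 0.27
finger_force: 29.8
```

```bash
python3 s.py
```

```text
x,y 0.0685173305469637 -0.004881364374203346 F -0.2307357563402242 -0.5169232718796145 6.337412531291342 gap 0.27039396531706456 29.820108711719513
```

Call:
play_rows(
  steps=[
    [[0,0.05,0],[0,0,0],1.5],
    [[0,0.05,0],[0,0,0],1.5],
  ],
)

```text
time: 17.88
position: [0.6441, -0.1519, 0.0733]
tcp_rot: [3.128, 0.289, 0.002]
force: [-0.4, 0.7, 7.0]
finger_gap: 0.269
finger_force: 29.9
```

```bash
python3 s.py
```

```text
x,y 0.06852260669963431 -0.004930416196517588 F -0.2855253113773952 0.8100655481514832 6.971667608119831 gap 0.26947675794546033 29.854839742183685
```

The carriage stays at -4.9 mm while the command moved on 1.5 mm, and the force changed sign. The ball is in the notch, within about 1 mm of where the picture put it. I'll let it settle and hand in.

Call:
play_rows(
  steps=[
    [[0,0,0],[0,0,0],1.5],
    [[0,0,0],[0,0,0],1.5],
    [[0,0,0],[0,0,0],1.5],
    [[0,0,0],[0,0,0],1.5],
  ],
)

```text
time: 18.38
position: [0.6441, -0.152, 0.0733]
tcp_rot: [3.128, 0.289, 0.003]
force: [-0.8, 1.9, 7.0]
finger_gap: 0.27
finger_force: 29.9
```

```bash
python3 s.py; python3 -c "
from cell import bot
print(bot.hand_in())"
```

```text
x,y 0.06851470443649872 -0.004957766064031063 F -0.4008278485198621 2.003983816112229 7.038827049225179 gap 0.27041801392569553 29.850393533706665
the job is handed in; nothing more can be done
None
```

The job is handed in, at about 18 s on the robot's clock: the shaft measured about 2 mm off centre in the V-blocks before the slide (not re-imaged after), and the carriage is held in the notch by its knob, judged by position and force; no verdict was returned.

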